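Shorten the length stop by one hole

TASK

Two telescoping length stops are screwed to the saw table. The one that ends in a broad flat plate reaches one hole too far for the next batch: press its sprung button in and push its outer tube towards its foot until the button pops up in the very next hole, no further. Leave the stop with the round roller end as it is.

Things in the scene. Friction and masses are not known exactly. Their poses are not given: they have to be found in the camera images.
- stop_button_top (a point): top of the domed steel snap button (14 mm across) of the stop with the flat plate end. The button is carried by the fixed inner tube and moves only up and down; out, it stands 7 mm proud of the outer tube's flat top, which is 30 mm above the table. x axis: along the tube towards the foot, the way the outer tube goes in; z up. The foot (50 x 62 mm, 34 mm high) is centred 128 mm along +x.
- stop_button (a joint): how far it is pressed, m: 0 out (3 N starts it), 0.007 flush with the tube's top (6 N), which frees the tube; a tip broader than the hole then rests on the tube. With the tube moved 10 mm or more while the button is held in, it stays trapped under the tube's wall (0.009) by itself until the next hole comes over it; there it springs out to 0 and locks the tube.
- stop_tube (a joint): travel of its outer tube, m: 0 button in the first hole (1.5 mm play), 0.030 in the next, 0.060 in the last; slides with 3 N, stays where left. Tube 32 mm wide, 141 long, 80 mm wide plate on its end 120 mm along -x; 17 mm holes. A black rib across its top (34 mm wide, 8 thick, 14 high) has its face 16 mm along +x from the first hole's centre: a fingertip on the button can push on it.
- other_tube (a joint): travel of the outer tube of the second stop, m, 0 at the start. That stop is built alike but ends in a round black roller (48 mm across, lying flat) instead of a plate; it must be left alone.

How it is judged:
By the outcome, as a careful person would: the job done as asked, in the order asked, and still so for the second after the job is handed in, with the robot touching nothing.
It also fails if it takes over 32 s, if anything falls off the work surface, if the arm or the gripper's body presses on something with over 40 N, if the wrist force passes 120 N, or if a joint passes its speed limit or range.

ROBOT

A 6-joint arm with a two-finger parallel gripper is mounted at the origin on a cart in front of the work surface, level with it; the furniture and walls round the work are solid. World frame = base frame: x ahead of the robot, y to its left, z up, the work surface at z = 0. Lengths are in mm, angles in degrees, forces in N, time in s.
With the tool pointing down it reaches from about 250 to 775 mm from the base axis. Payload 4 kg.
Tool frame: the origin (TCP) lies midway between the tips of the shut fingers; the grasp point (between the pads) lies 19 mm behind it (ctrl.tcp_to_grasp is the distance from the TCP to the grasp point, in mm); z points along the fingers, y is the line along which they close (so a half turn about z gives the same grasp; the last joint's range is limited). The gripper opens to 85 mm and grips with 20 to 120 N. Pads are 22 mm wide; open, the fingers measure 114 mm over their backs; the gripper's body (76 mm by 85 mm) begins 54 mm behind the grasp point. The pads swing forward as they close: fully open they stand 13 mm farther back than shut.
Start: joints at [67.431, 4.996, 78.535, -0, 96.463, -5.907], TCP at [157.704, 526.922, 231.341] pointing down, gripper open.
Joint ranges: [-177.83, 177.83], [-43.37, 116.18], [15.69, 146.23], [-61.86, 241.86], [9.47, 152.12], [-147.06, 147.06]. Speed limits (degrees/s): [159.86, 159.86, 180, 180, 180, 180].

INTERFACE

Orientations are given as [roll, pitch, yaw] about the fixed x, y, z axes, in that order (R = Rz(yaw) Ry(pitch) Rx(roll)).
In Python, from plant import ctrl gives the robot as it stands. The module is installed in compiled form; this text tells all that it offers.
- The arm moves only by the shell command python3 -m jog 'ROWS' [OPENING]. ROWS is JSON, a list of rows, each a list of 4 numbers: the shift along the world's x, y, z in m, then the turn about the world's z in rad. A call has 1 to 20 rows; each row shifts and turns the commanded pose from where the row before left it; what a row does not reach is not made up. A row lasts 1/10 s, in which the tool goes at most 50 mm and 8.59 degrees, less where a joint would pass 70% of its speed; a pose out of reach is approached as far as the arm can. A call with a gripper value outside its range is refused whole. OPENING is the opening, from 0 (shut) to 1 (fully open), set as the call begins (- or left out, the last holds). The fingers move at their own pace and stop on an object; the grip force is fixed at half the most. Time passes only in rows, so rows that do not move let the fingers close. It gives the time, the measured TCP pose, the force, the opening and the grip force at its end, in the units of the state.
- ctrl.observe(): the state, without advancing time (a new reading comes with each control period).
- ctrl.snapshot(name): name is "side" or "top"; returns a dict with "pixels" (480x640x3 uint8, red, green, blue), "vfov" (degrees; the focal length in pixels is half the picture's height over the tangent of half this angle, whatever the lens; pixels are square), "cx", "cy" (the principal point, pixels), "dist" ([k1, k2, p1, p2, k3] as OpenCV has them; the pictures are not rectified), "rvec" (rotation vector, rad) and "tvec" (3), from world to camera coordinates, as OpenCV has them. Camera axes: x right, y down, z forward; pixel columns grow to the right and rows downward; lengths in mm; the calibration is good to about 2 mm. A picture is of the moment at which its call begins. There is no depth.
- ctrl.job_done(): hands the job in; it is judged then, once.
The state is a dict: "time_s": time; "joint_positions": joint angles; "qd": joint speeds; "joint_torque": joint torques, N m; "eef_pos": TCP position; "tcp_rot": TCP orientation; "contact_force": force on the tool from outside, world axes, zero at the start; "ft_torque": the same for the moment, N m; "finger_gap": opening from 0.0 (shut) to 1.0 (fully open); "gripper_force": force on a finger pad.
Only numpy, scipy, OpenCV 4.12 (cv2) and the standard library are available. Lean on these libraries where they do the work, as an engineer would, in place of code of your own. Each camera call takes 0.05 s, during which the arm holds its last target. There are 200 camera calls.

## Working session

There is one attempt and no reset: what is moved stays moved. The work goes in short steps, Python scripts to look and compute and a shell command to move; the robot and the scene stay as the last step left them, time stands still between calls to the robot, and variables do not carry over. Pictures are saved under pics/ and viewed, at most 10 in all, crops included, and the job is handed in when it is done.

```bash
mkdir -p pics
cat > h.py <<'E'
import numpy as np, cv2
from plant import ctrl
def snap(n,f):
    s=ctrl.snapshot(n); cv2.imwrite('pics/'+f,s['pixels'][:,:,::-1]); np.save('pics/'+n+'.npy',s,allow_pickle=True); return s
def cal(s):
    f=240/np.tan(np.radians(s['vfov'])/2)
    return np.array([[f,0,s['cx']],[0,f,s['cy']],[0,0,1]]),np.array(s['dist'],float),cv2.Rodrigues(np.array(s['rvec'],float))[0],np.array(s['tvec'],float)
def ray(s,uv):
    K,d,R,t=cal(s); p=cv2.undistortPoints(np.array([[uv]],float),K,d)[0,0]
    return -R.T@t, R.T@np.array([p[0],p[1],1])
def onz(s,uv,z):
    c,v=ray(s,uv); return c+v*(z-c[2])/v[2]
def proj(s,X):
    K,d,R,t=cal(s); return cv2.projectPoints(np.array([X],float),R,t,K,d)[0][0,0]
def load(n): return np.load('pics/'+n+'.npy',allow_pickle=True).item()
E
python3 - <<'E'
from h import *
for n in('top','side'):
    s=snap(n,n+'0.png'); print(n,ray(s,(320,240)))
E
```

```text
top (array([ 346.6666129 , -104.74324117,  974.75115878]), array([ 0.19277189, -0.02223197, -0.98108421]))
side (array([ 344.00450959, -825.76570111,  493.25214926]), array([ 0.20332458,  0.82947923, -0.52028877]))
```

View pics/top0.png

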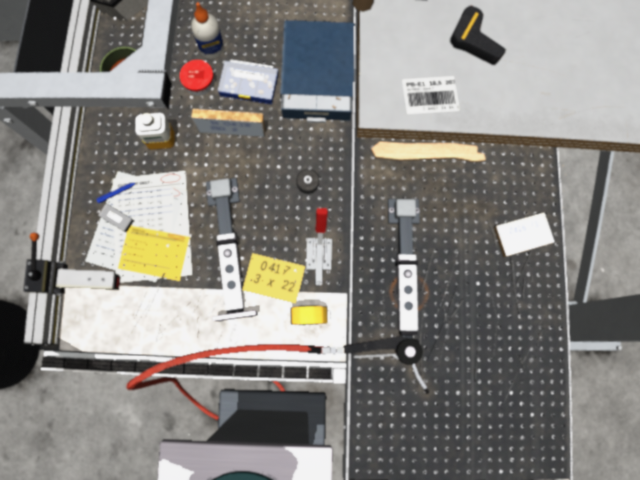

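View pics/side0.png

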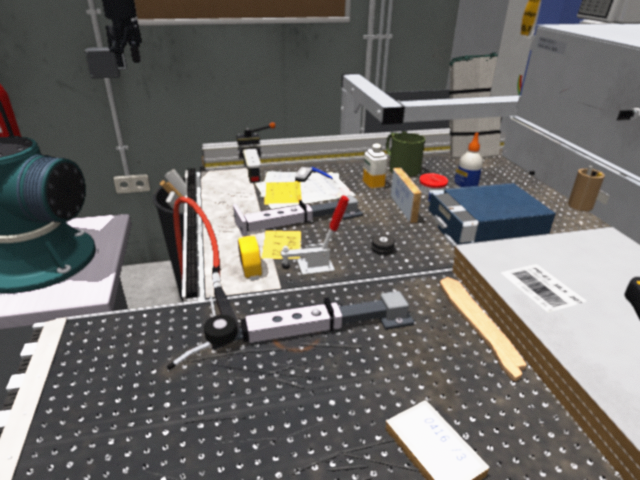

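The plate-ended stop is the left one in the top view: foot near (221,188), plate near (237,314), tube near (230,270). The roller stop is at (408,290), with the roller at (408,350). I'll enlarge both views of the plate stop.

Run:
```python
from h import *
a=load('top')['pixels'][170:330,180:280,::-1]; b=load('side')['pixels'][190:240,220:370,::-1]
A=cv2.resize(a,None,fx=3.7,fy=3.7,interpolation=cv2.INTER_CUBIC);B=cv2.resize(b,None,fx=2.8,fy=2.8,interpolation=cv2.INTER_CUBIC)
o=np.zeros((592,795,3),np.uint8);o[:A.shape[0],:370]=A;o[:B.shape[0],372:372+B.shape[1]]=B
cv2.imwrite('pics/c0.png',o)
s=load('top')
for uv in((221,188),(228,270),(237,314)):print(onz(s,uv,30))
```

```text
[627.64176315  66.68778339  30.        ]
[469.72558901  43.44204035  30.        ]
[388.91199878  22.25874373  30.        ]
```

View pics/c0.png

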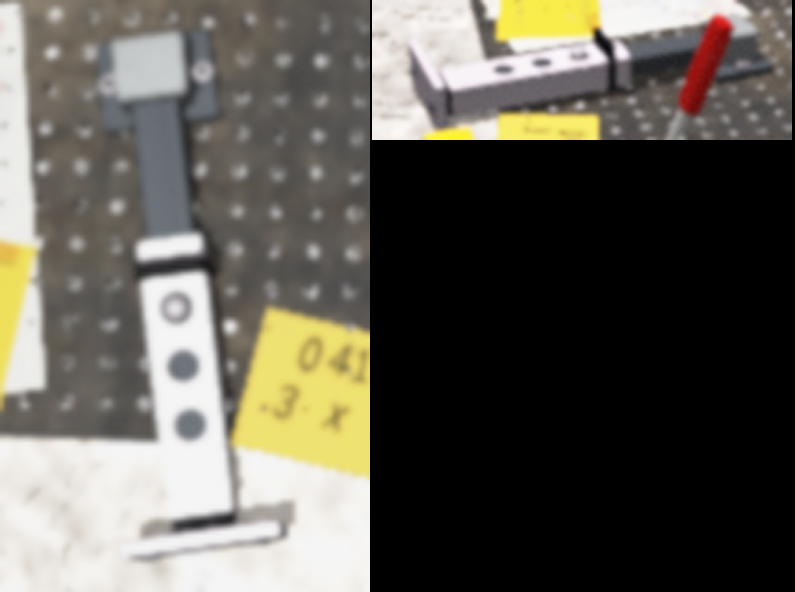

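The crop shows the button in the first hole at crop (176,308), free holes at (183,366) and (190,425), and the rib just towards the foot. In the side view the button is at about (579,56) of the crop.

Run:
```python
from h import *
s=load('top');q=load('side')
P=[onz(s,((u+.5)/3.7-.5+180,(v+.5)/3.7-.5+170),z) for u,v,z in((176,308,34),(183,366,30),(190,425,30))]
for p in P:print(p)
f=onz(s,((149+.5)/3.7-.5+180,(67)/3.7+170),34);print('foot top',f)
for a,b in((P[2],P[0]),(P[2],P[1]),(P[0],f)):
    d=b-a;print(np.hypot(*d[:2]),np.degrees(np.arctan2(d[1],d[0])))
for u,v,z in((504,69,30),(542,62,30),(579,56,34)):
    print('side',onz(q,((u-372+.5)/2.8-.5+220,(v+.5)/2.8-.5+190,),z))
print(ctrl.observe())
```

```text
[501.29418689  46.20947153  34.        ]
[472.50630751  41.55884586  30.        ]
[442.8594259   36.32785152  30.        ]
foot top [626.17177077  68.04605051  34.        ]
59.26438818448503 9.598207884909083
30.104831690745346 10.00646483852919
126.77242262042803 9.918678043429352
side [439.81651036  35.75001266  30.        ]
side [469.30722826  41.06396834  30.        ]
side [497.03934282  37.51496126  34.        ]
{'time_s': 0.1, 'joint_positions': array([ 6.74308930e+01,  5.03753047e+00,  7.86165653e+01, -5.22271840e-04,
        9.64637231e+01, -5.90601536e+00]), 'qd': array([-0.0165046 , -0.14740705, -0.16999956, -0.05575402,  0.01939031,
       -0.06032029]), 'joint_torque': array([ 1.50336058e-03, -3.53014648e+01, -3.14218283e+01, -1.64107241e-04,
        7.95948756e-03, -3.20932891e-06]), 'eef_pos': array([157.53099573, 526.48573793, 230.2265965 ]), 'tcp_rot': array([-1.79882753e+02, -1.16068850e-02,  1.63336838e+02]), 'contact_force': array([0.32435481, 0.0909685 , 0.20823733]), 'ft_torque': array([ 0.01758174, -0.04277057, -0.04736212]), 'gripper_force': 0.0, 'finger_gap': 0.9996150872598775}
```

```bash
python3 -m jog '[[0.0213,-0.0301,0,-0.0692],[0.0213,-0.0301,0,-0.0692],[0.0213,-0.0301,0,-0.0692],[0.0213,-0.0301,0,-0.0692],[0.0213,-0.0301,0,-0.0692],[0.0213,-0.0301,0,-0.0692],[0.0213,-0.0301,0,-0.0692],[0.0213,-0.0301,0,-0.0692],[0.0213,-0.0301,0,-0.0692],[0.0213,-0.0301,0,-0.0692],[0.0213,-0.0301,0,-0.0692],[0.0213,-0.0301,0,-0.0692],[0.0213,-0.0301,0,-0.0692],[0.0213,-0.0301,0,-0.0692],[0.0213,-0.0301,0,-0.0692],[0.0213,-0.0301,0,-0.0692],[0,0,0,0],[0,0,0,0]]' 0
```

```text
time_s: 1.9
eef_pos: [498.3, 44.9, 230.5]
tcp_rot: [-179.9, -0.1, 99.8]
contact_force: [-0.3, -0.2, 0.2]
finger_gap: 0.005
gripper_force: 0.0
```

```bash
python3 -m jog '[[0,0,-0.03,0],[0,0,-0.03,0],[0,0,-0.03,0],[0,0,-0.03,0],[0,0,-0.02,0],[0,0,-0.01,0],[0,0,0,0],[0,0,0,0]]'
python3 - <<'E'
from h import *
q=snap('side','side1.png');s=snap('top','top1.png')
a=q['pixels'][120:240,200:380,::-1];b=s['pixels'][200:320,180:300,::-1]
o=np.hstack([cv2.resize(a,None,fx=2.6,fy=2.6,interpolation=2),cv2.resize(b,None,fx=2.6,fy=2.6,interpolation=2)]);cv2.imwrite('pics/c1.png',o)
E
```

```text
time_s: 2.7
eef_pos: [499.0, 45.9, 82.5]
tcp_rot: [179.9, 0.0, 100.0]
contact_force: [0.7, -0.2, 0.2]
finger_gap: 0.001
gripper_force: 0.0
```

View pics/c1.png

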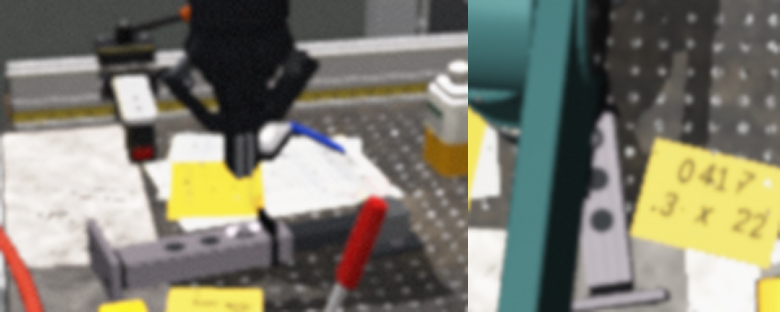

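The shut fingertip is at crop (241,174), directly above the button at crop (240,230) in the side view. The arm hides the button from the top camera. I'll check the alignment numerically.

Run:
```python
from h import *
q=load('side')
print(proj(q,(499,45.9,82.5)),'tip seen',241/2.6+200,175/2.6+120)
for t in(-5,0,5):print(t,proj(q,(501.3+t*.985,46.2+t*.17,35)))
g=q['pixels'][120:240,200:380].astype(int)
# tip dark columns just above end
y=170/2.6
print(g[int(y),84:108].sum(1)); print(g[88,80:112].sum(1))
```

```text
[293.48338036 186.9786274 ] tip seen 292.6923076923077 187.30769230769232
-5 [292.62216647 207.60868478]
0 [294.83011511 207.21398432]
5 [297.03070063 206.8206169 ]
[554 553 512 409 262 150 144 214 238 205 166 204 281 353 424 533 635 709
 728 732 724 721 722 726]
[434 419 413 419 437 447 520 665 724 726 680 564 450 408 407 455 568 658
 667 598 458 305 184  88  44  94 209 352 443 439 385 280]
```

```bash
python3 -m jog '[[0,0,-0.015,0],[0,0,-0.015,0],[0,0,-0.008,0],[0,0,-0.004,0],[0,0,0,0],[0,0,0,0]]'; python3 -m jog '[[0,0,-0.002,0],[0,0,-0.002,0],[0,0,0,0]]';python3 -m jog '[[0,0,-0.002,0],[0,0,-0.002,0],[0,0,0,0]]'
```

```text
time_s: 3.4
eef_pos: [499.1, 45.3, 40.2]
tcp_rot: [179.9, 0.0, 99.9]
contact_force: [0.3, 0.7, 0.1]
finger_gap: 0.0
gripper_force: 0.0
time_s: 3.7
eef_pos: [499.2, 45.3, 36.0]
tcp_rot: [179.9, 0.0, 99.9]
contact_force: [-0.0, -0.3, 3.4]
finger_gap: -0.003
gripper_force: 1.5
time_s: 4.0
eef_pos: [499.2, 45.3, 31.8]
tcp_rot: [179.9, 0.0, 99.9]
contact_force: [0.8, -0.3, 5.4]
finger_gap: 0.001
gripper_force: 2.4
```

The button is being pressed: contact at about 37 mm, 5.4 N. Next I press flush, then slide along the tube.

```bash
python3 -m jog '[[0,0,-0.001,0],[0,0,-0.001,0],[0,0,-0.0005,0],[0,0,0,0]]'; python3 -m jog '[[0.00197,0.00034,0,0],[0.00197,0.00034,0,0],[0.00197,0.00034,0,0],[0,0,0,0]]'
```

```text
time_s: 4.4
eef_pos: [499.3, 45.3, 29.6]
tcp_rot: [179.9, 0.0, 99.9]
contact_force: [1.5, -0.2, 6.8]
finger_gap: 0.005
gripper_force: 3.3
time_s: 4.8
eef_pos: [502.8, 46.1, 28.5]
tcp_rot: [-179.8, -0.0, 99.9]
contact_force: [-4.1, -0.7, 6.8]
finger_gap: 0.001
gripper_force: 3.0
```

```bash
python3 -m jog '[[0.00197,0.00034,0,0],[0.00197,0.00034,0,0],[0,0,0,0]]';python3 -m jog '[[0.00197,0.00034,0,0],[0.00197,0.00034,0,0],[0,0,0,0]]';  python3 - <<'E'
from h import *
q=snap('side','side2.png')
cv2.imwrite('pics/c2.png',cv2.resize(q['pixels'][150:240,220:350,::-1],None,fx=5,fy=5,interpolation=2))
E
```

```text
time_s: 5.1
eef_pos: [506.0, 46.7, 28.4]
tcp_rot: [-179.6, -0.0, 99.9]
contact_force: [-6.0, -1.2, 7.0]
finger_gap: 0.005
gripper_force: 4.0
time_s: 5.4
eef_pos: [509.6, 47.4, 28.1]
tcp_rot: [-179.6, -0.0, 99.9]
contact_force: [-5.1, -1.2, 5.8]
finger_gap: 0.001
gripper_force: 3.3
```

View pics/c2.png

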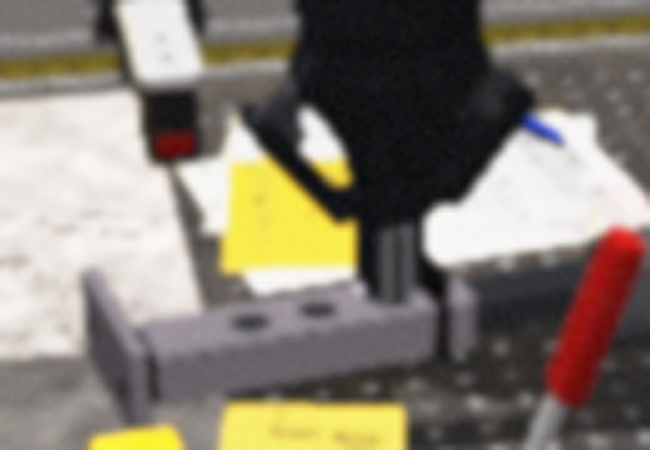

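The fingertip is at about (395,290). The free holes have moved to (250,322) and (318,310), so the tube has gone in about 6.6 mm. I'll keep pushing.

```bash
python3 -m jog '[[0.00197,0.00034,0,0],[0.00197,0.00034,0,0],[0,0,0,0]]';python3 -m jog '[[0.00197,0.00034,0,0],[0.00197,0.00034,0,0],[0,0,0,0]]';  python3 - <<'E'
from h import *
q=snap('side','side3.png')
cv2.imwrite('pics/c3.png',cv2.resize(q['pixels'][150:240,220:350,::-1],None,fx=5,fy=5,interpolation=2))
E
```

```text
time_s: 5.75
eef_pos: [513.4, 48.1, 27.5]
tcp_rot: [-179.6, -0.0, 99.9]
contact_force: [-3.6, -1.6, 3.9]
finger_gap: -0.0
gripper_force: 2.3
time_s: 6.05
eef_pos: [517.8, 48.8, 27.6]
tcp_rot: [-179.7, -0.0, 99.9]
contact_force: [-4.6, -1.5, 2.5]
finger_gap: -0.003
gripper_force: 2.3
```

View pics/c3.png

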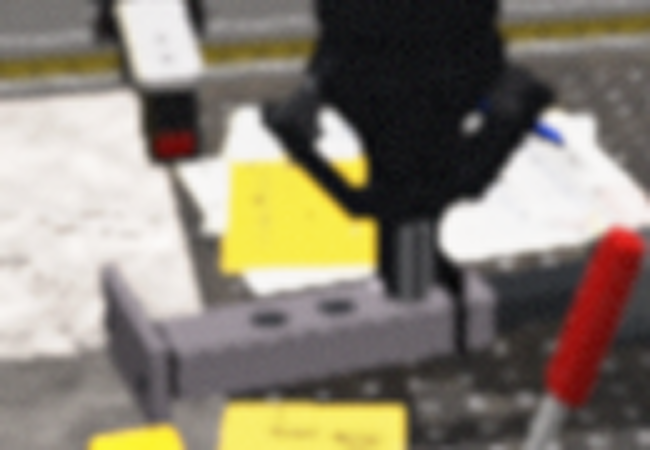

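The holes moved another 8–9 mm, so t is about 15 mm and the button is trapped. I'll lift the tip a little so it only pushes on the rib, then continue slowly.

```bash
python3 -m jog '[[0,0,0.003,0],[0.00197,0.00034,0,0],[0.00197,0.00034,0,0],[0.00197,0.00034,0,0],[0.00197,0.00034,0,0],[0,0,0,0]]';python3 -m jog '[[0.00148,0.00026,0,0],[0.00148,0.00026,0,0],[0,0,0,0],[0,0,0,0]]'
python3 - <<'E'
from h import *
q=snap('side','side4.png')
cv2.imwrite('pics/c4.png',cv2.resize(q['pixels'][150:240,220:350,::-1],None,fx=5,fy=5,interpolation=2))
E
```

```text
time_s: 6.7
eef_pos: [528.5, 50.6, 31.3]
tcp_rot: [180.0, -0.0, 99.9]
contact_force: [-0.3, -0.1, 0.2]
finger_gap: -0.002
gripper_force: 0.0
time_s: 7.1
eef_pos: [531.7, 51.0, 32.4]
tcp_rot: [179.9, 0.0, 99.9]
contact_force: [-0.7, 0.1, 0.8]
finger_gap: 0.004
gripper_force: 0.5
```

View pics/c4.png

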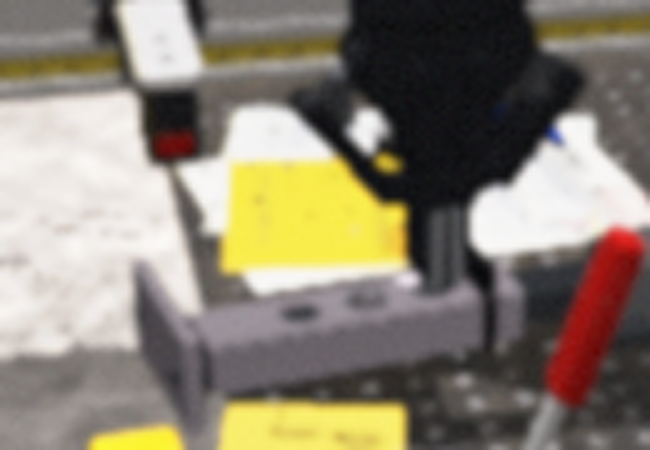

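The holes moved a further ~14.5 mm, giving t of about 29–30 mm. The middle hole at (368,298) now looks lighter, so the button may have popped. I'll lift off, back away and look from above.

```bash
python3 -m jog '[[0,0,0.01,0],[0,0,0.03,0],[-0.02,0.03,0.04,0],[-0.02,0.05,0.04,0],[-0.02,0.05,0,0],[-0.02,0.05,0,0],[-0.02,0.05,0,0],[-0.02,0.05,0,0],[0,0,0,0],[0,0,0,0]]';  python3 - <<'E'
from h import *
q=snap('side','side5.png');s=snap('top','top5.png')
a=cv2.resize(q['pixels'][190:240,240:330,::-1],None,fx=5,fy=5,interpolation=2)
b=cv2.resize(s['pixels'][210:320,195:265,::-1],None,fx=4.8,fy=4.8,interpolation=2)
o=np.zeros((528,a.shape[1]+b.shape[1],3),np.uint8);o[:250,:450]=a;o[:b.shape[0],450:]=b
cv2.imwrite('pics/c5.png',o)
E
```

```text
time_s: 8.15
eef_pos: [423.2, 302.9, 139.7]
tcp_rot: [179.9, -0.0, 100.1]
contact_force: [-0.2, 1.0, -0.1]
finger_gap: -0.0
gripper_force: 0.0
```

View pics/c5.png

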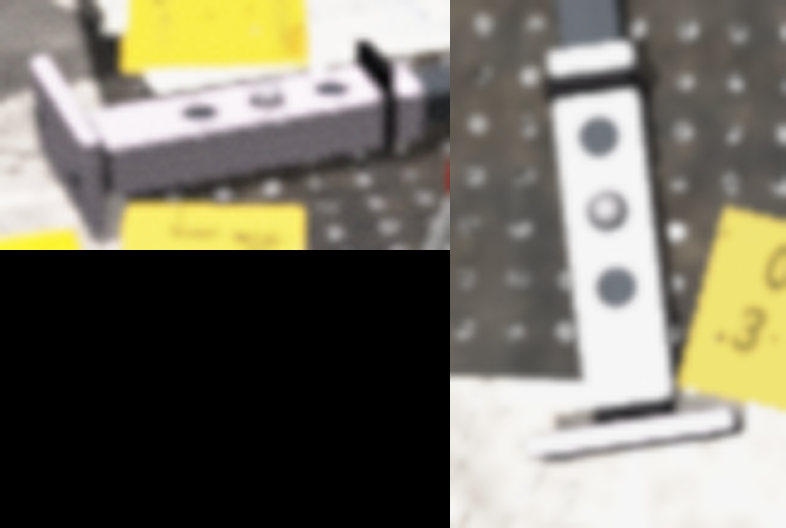

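From above, the dome sits in the middle hole at (607,210), with the first hole empty at (598,135) and the last at (616,287). The button is fixed in the world, so comparing the same pixels before and after shows whether it is fully out.

Run:
```python
from h import *
I=lambda f:cv2.imread('pics/'+f)
t0,t5,s0,s5=I('top0.png'),I('top5.png'),I('side0.png'),I('side5.png')
P=[onz(load('top'),(450*0+195+(u-450)/4.8,210+v/4.8),30)[:2] for u,v in((598,135),(616,287))]
print('hole mid',(P[0]+P[1])/2)
r=lambda a:cv2.resize(a,None,fx=13,fy=13,interpolation=2)
cv2.imwrite('pics/c6.png',np.vstack([np.hstack([r(t0[243:263,217:237]),r(t5[243:263,217:237])]),np.hstack([r(s0[198:218,284:304]),r(s5[198:218,284:304])])]))
```

```text
hole mid [500.10088405  45.82749766]
```

View pics/c6.png

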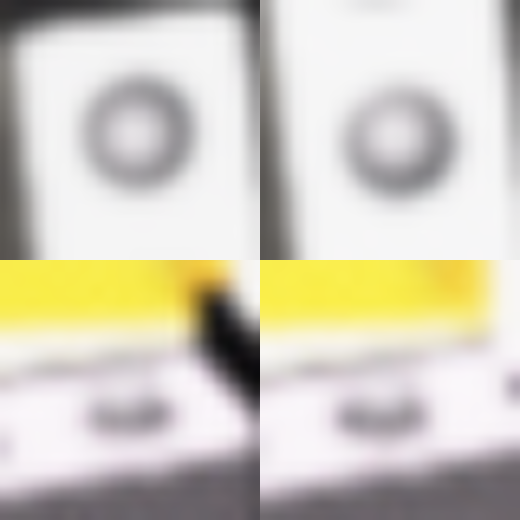

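The highlight at the dome's centre is in the same place, so the button is up. The hole is about 1–2 mm short of centred, at the edge of the play. I'll go back and nudge gently against the rib to feel the lock.

```bash
python3 -m jog '[[0.015,-0.036,0,0],[0.015,-0.036,0,0],[0.015,-0.036,0,0],[0.015,-0.036,0,0],[0.015,-0.036,0,0],[0.015,-0.036,0,0],[0.013,-0.036,0,0],[0,0,-0.03,0],[0,0,-0.03,0],[0,0,-0.02,0],[0,0,-0.015,0],[0,0,-0.008,0],[0,0,0,0],[0,0,0,0]]'
```

```text
time_s: 9.65
eef_pos: [526.9, 48.9, 36.6]
tcp_rot: [179.9, 0.0, 99.8]
contact_force: [0.4, 0.1, 0.3]
finger_gap: -0.001
gripper_force: 0.0
```

```bash
python3 -m jog '[[0.00148,0.00046,0,0],[0.00148,0.00046,0,0],[0.00148,0.00046,0,0],[0,0,0,0],[0,0,0,0]]'; python3 -m jog '[[0.00098,0.00017,0,0],[0,0,0,0]]';python3 -m jog '[[0.00098,0.00017,0,0],[0,0,0,0]]'
```

```text
time_s: 10.15
eef_pos: [530.8, 51.3, 35.9]
tcp_rot: [180.0, 0.0, 99.9]
contact_force: [-0.6, -0.2, 0.7]
finger_gap: -0.002
gripper_force: 0.0
time_s: 10.35
eef_pos: [531.8, 51.4, 35.8]
tcp_rot: [180.0, 0.0, 99.9]
contact_force: [-0.0, 0.2, 0.0]
finger_gap: 0.0
gripper_force: 0.0
time_s: 10.55
eef_pos: [532.7, 51.5, 35.8]
tcp_rot: [180.0, 0.0, 99.9]
contact_force: [-0.5, 0.1, 0.6]
finger_gap: 0.002
gripper_force: 0.0
```

```bash
for i in 1; do python3 -m jog '[[0.00098,0.00017,0,0],[0,0,0,0]]' | grep -E 'eef|contact'; python3 -m jog '[[0.00098,0.00017,0,0],[0,0,0,0]]'| grep -E 'eef|contact'; python3 -m jog '[[0.00049,0.00009,0,0],[0,0,0,0]]'| grep -E 'eef|contact'; done
```

```text
eef_pos: [533.1, 51.6, 35.7]
contact_force: [-2.5, -1.1, 1.8]
eef_pos: [534.3, 51.8, 35.7]
contact_force: [-2.7, -0.9, 1.6]
eef_pos: [535.0, 51.9, 35.7]
contact_force: [-1.8, -0.0, 0.6]
```

Contact came at x = 533 and about 3 N slid the tube roughly 2 mm within the play. I'll retreat and measure.

```bash
python3 -m jog '[[-0.002,0,0,0],[0,0,0.02,0],[0,0,0.03,0],[-0.02,0.03,0.04,0],[-0.02,0.05,0.02,0],[-0.02,0.05,0,0],[-0.02,0.05,0,0],[-0.02,0.05,0,0],[-0.02,0.05,0,0],[0,0,0,0],[0,0,0,0]]';  python3 - <<'E'
from h import *
snap('top','top7.png');snap('side','side7.png')
s=load('top')
for f in('top0.png','top5.png','top7.png'):
    g=cv2.cvtColor(cv2.imread('pics/'+f),6)[225:300,215:246]
    n,l,st,c=cv2.connectedComponentsWithStats((cv2.resize(g,None,fx=4,fy=4,interpolation=2)<190).astype(np.uint8))
    for i in range(1,n):
        if 300<st[i,4]<1500 and st[i,2]<50:
            p=onz(s,((c[i]+.5)/4-.5+[215,225]),30);print(f,st[i,4],p[:2].round(1),'along',(np.dot(p[:2]-[500,46],[.985,.172])).round(2))
    g0=g
I=lambda f:cv2.imread('pics/'+f)
r=lambda a:cv2.resize(a,None,fx=13,fy=13,interpolation=2)
cv2.imwrite('pics/c7.png',np.vstack([np.hstack([r(I(x)[243:263,217:237]) for x in('top0.png','top5.png','top7.png')]),np.hstack([r(I(x)[198:218,284:304]) for x in('side0.png','side5.png','side7.png')])]))
E
```

```text
time_s: 12.25
eef_pos: [422.6, 310.1, 140.5]
tcp_rot: [179.9, 0.0, 100.1]
contact_force: [-0.8, -0.9, -1.2]
finger_gap: -0.004
gripper_force: 0.0
top0.png 689 [502.3  46.3] along 2.34
top0.png 920 [472.7  41.7] along -27.63
top0.png 910 [443.   36.4] along -57.76
top5.png 858 [530.2  51.7] along 30.71
top5.png 545 [499.1  45.2] along -1.02
top5.png 874 [471.   41.4] along -29.37
top7.png 848 [532.1  52. ] along 32.61
top7.png 596 [502.9  46.1] along 2.88
top7.png 878 [472.9  41.7] along -27.45
```

View pics/c7.png

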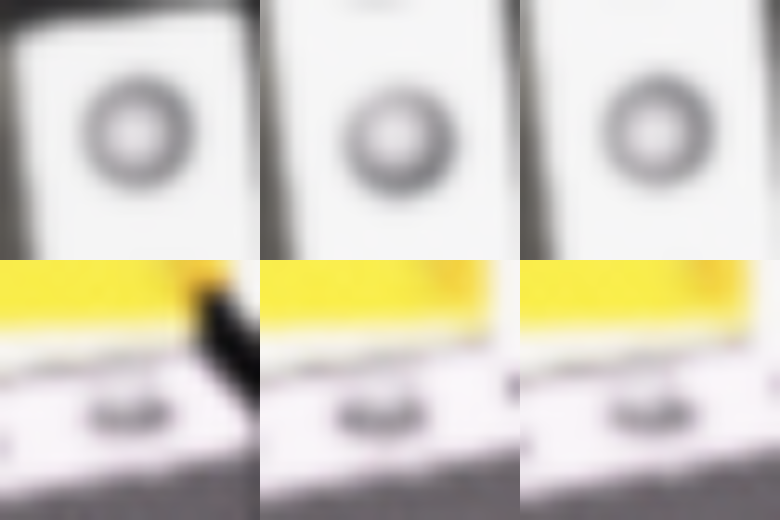

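The button now looks exactly as it did at the start, centred in the second hole (left and right columns match). Travel measures about 30.2 mm.

```bash
python3 -c "
from plant import ctrl
print(ctrl.job_done())"
```

```text
the job is handed in; nothing more can be done
None
```

The flat-plate stop now sits one hole shorter: by the cameras its tube has moved in about 30 mm and the button is up and centred in the second hole. The arm went nowhere near the roller stop. The job is handed in at about 12 s, though I have not seen the judge's verdict.

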